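Clip the glass palette onto its stand

TASK

Pick up the glass palette by its wooden grip, lay it flat on the bed of the wooden palette stand just short of the two sprung clips, metal bar towards the clips, and slide it along the bed under them until both clips have ridden up over the bar and snapped down onto the glass behind it; then let go and leave it lying clipped. It is glass: set it down slowly, never force it against the stand, the clips or the end stop (push and press with no more than about 15 N), and do not disturb the brush jar, bottle, palette knife or sanding block nearby.

Things in the scene. Friction and masses are not known exactly. Their poses are not given: they have to be found in the camera images.
- palette: Loose glass palette plate, 130 (x) by 110 (y) by 5 mm, 0.19 to 0.34 kg, lying flat on the table. Origin: centre of the underside; z up. A round metal bar edges its +x end, a wooden grip stands on it. The centre of mass is within 15 mm of the middle.
- palette_grip (a point): Where to pinch the palette's upright wooden grip: palette x = -15, y = 0, z = 28 mm. The grip is 50 mm long (palette x), 14 mm wide (palette y: close on these faces) and stands from z = 5 mm (glass top) to z = 39 mm.
- palette_bar (a point): Middle of the axis of the round aluminium bar, 8 mm thick, that runs along the palette's +x edge (along y): palette x = 61, y = 0, z = 6 mm. Its top is at z = 10 mm, 5 mm above the glass; its front is flush with the glass edge at x = 65 mm.
- stand: Wooden palette stand fixed to the table. Origin: underside, near the centre; z up; +x is the direction of sliding, towards the clips. Bed from x = -135 to 131 mm, 150 mm wide (y), flat cork-lined top at z = 25 mm. On its +x end an aluminium rail carries an end stop and two sprung clips. The rail may be set up to 20 mm either way along x: this is not measured.
- stand_lay (a point): Point on the bed's top at stand x = -68, y = 0, z = 25 mm. With the palette's origin here and its axes along the stand's it lies just short of the clips. From here it slides about 67 mm (45 to 89, as the rail is set) along stand +x to be snapped in.
- stand_guides (a point): Bed top, midway between the near ends of two straight guide strips, at stand x = 22, z = 25 mm. The strips are 8 mm high, run to x = 62 mm and stand 116 mm apart, leaving the palette 3 mm play on each side; their mouths flare from x = -2 mm.
- stand_clips (a point): Bed top below the clip noses with the rail in its middle setting: stand x = 52, z = 25 mm. With that setting the turned-up lips begin at x = 27, the end stop's face (13 mm high) is at x = 65 and the hinges at x = 97; all shift with the rail. Clips are at y = +36 and -36 mm, 14 mm wide; raised lips stand 31 mm above the bed. Snapped in, the palette's edge is within 3 mm of the stop.
- clip_left (a joint): Sprung steel clip at the stand's +y side; angle in rad, growing as its nose (45 mm from the hinge) rises. 0 at rest, nose 2 mm above the bed; 0.18 on top of the bar; 0.07 snapped down on the glass behind the bar. It presses with 2 to 4 N. Pushing under both takes some 5 to 13 N, dropping at the snap; a few mm on is the rigid end stop.
- clip_right (a joint): The same kind of clip at the stand's -y side, with the same values.
- brush_jar: Bystander: white jar of brushes, 72 mm wide, jar 90 mm and brushes about 225 mm tall; origin at the centre of its foot.
- medium_bottle: Bystander: amber bottle, 52 mm wide, 110 mm tall; origin at the centre of its foot.
- palette_knife: Bystander: painter's spatula lying on the table, about 200 mm long along its x; origin under its middle.
- sanding_block: Bystander: cork block 90 by 50 by 30 mm; origin at the centre of its underside.
Things that resemble listed ones, but are neither listed nor needed, are in the scene too. What is meant by the palette is not green or red, and is the smaller of those in its own colour.

How it is judged:
On the way, in this order (a step that is already met when the one before it is completed fails the run):
1. the palette lies flat on the stand's bed, short of the clips, both clips still down (z of palette in the frame of stand between 0.02 and 0.029 m and angle between palette's own z axis and vertical below 0.08 rad and y of palette in the frame of stand between -0.02 and 0.02 m and x of palette in the frame of stand below -0.04 m and contact force between palette and stand above 0.3 N and value of joint each of clip_left, clip_right below 0.03 rad), for 0.1 s.
2. the palette, flat on the bed, lifts a clip as its bar slides under (z of palette in the frame of stand between 0.02 and 0.029 m and angle between palette's own z axis and vertical below 0.08 rad and y of palette in the frame of stand between -0.02 and 0.02 m and x of palette in the frame of stand above -0.05 m and value of joint any of clip_left, clip_right above 0.13 rad).
At the end, for the whole second after the job is handed in: The palette lies released and at rest, flat (within 0.08 rad) on the stand's bed, its bar past both clips, and both clips have snapped down onto the glass behind the bar (each clip angle between 0.03 and 0.09 rad) (z of palette in the frame of stand between 0.02 and 0.029 m and angle between palette's own z axis and vertical below 0.08 rad and y of palette in the frame of stand between -0.02 and 0.02 m and x of palette in the frame of stand between -0.029 and 0.025 m and linear speed of palette below 0.01 m/s and value of joint clip_left between 0.03 and 0.09 rad and value of joint clip_right between 0.03 and 0.09 rad); the robot touches nothing.
It fails at once if the palette is dropped or knocked on the stand (over 80 N) (contact force between palette and stand above 80 N).
It fails at once if under the clips, the palette is forced against the stand, clips or end stop with more than 35 N (all its contacts with the stand added up) (contact force between palette and stand above 35 N and value of joint any of clip_left, clip_right above 0.03 rad).
It fails at once if the brush jar, bottle, palette knife or sanding block is moved by more than 20 mm (distance of any of brush_jar, medium_bottle, palette_knife, sanding_block from where it was at the start of the episode above 0.02 m).
It also fails if it takes over 64 s, if anything falls off the work surface, if the arm or the gripper's body presses on something with over 40 N, if the wrist force passes 120 N, or if a joint passes its speed limit or range.

ROBOT

A 7-joint arm with a two-finger parallel gripper is mounted at the origin on the work surface. World frame = base frame: x ahead of the robot, y to its left, z up, the work surface at z = 0. Lengths are in m, angles in rad, forces in N, time in s.
With the tool pointing down it reaches from about 0.4 to 0.85 m from the base axis. Payload 4.5 kg.
Tool frame: the origin (TCP) lies on the centre line of the jaws, within the pads' length; the fingertips stand 14 mm ahead of it and the grasp point (between the pads) lies 5 mm behind it (r.tcp_to_tips is the z of the fingertips in the tool frame, in m); z points along the fingers, y is the direction in which the jaws open and shut (so a half turn about z gives the same grasp; the last joint's range is limited). The gripper opens to 88 mm and grips with 3 to 60 N. Pads are 18 mm wide; open, the fingers measure 123 mm over their backs; the gripper's body (75 mm by 187 mm) begins 45 mm behind the grasp point.
Start: joints at [1.2, 0.689, -0.195, 1.565, 0.157, 0.902, -0.215], TCP at [0.246, -0.574, 0.253] pointing down, gripper open.
Joint ranges: [-3.01, 3.01], [-0.46, 2.08], [-1.47, 1.51], [0.13, 2.56], [-1, 4.14], [0.04, 2.09], [-2.66, 2.66]. Speed limits (rad/s): [2.57, 2.57, 3.14, 3.14, 3.14, 3.14, 3.14].

INTERFACE

Orientations are given as a unit quaternion [x, y, z, w].
In Python, from plant import r, viewer gives the robot as it stands.
- The arm moves only by the shell command python3 -m inch 'ROWS' [FORCE]. ROWS is JSON, a list of rows, each a list of 3 entries, a list of its own where there are three numbers: the closure, from 0 (fully open) to 1 (shut), then the shift along the tool's x, y, z in cm, then the turn about the tool's z in degrees. In form: [[fingers, [x, y, z], yaw], ...]. A call has 1 to 20 rows; each row is the pose to reach, as a shift and turn from the pose commanded when the call began, along the tool's axes at that moment; what a row does not reach only later rows make up. A row lasts 1/10 s, in which the tool goes at most 50 mm and 8.59 degrees, less where a joint would pass 70% of its speed; a pose out of reach is approached as far as the arm can. A call with a gripper value outside its range is refused whole. The fingers move at their own pace and stop on an object; FORCE is the grip in N (left out, the last holds). Time passes only in rows, so rows that repeat a pose let the fingers close. It gives the time, the measured TCP pose, the force and the opening at its end, in the units of the state.
- r.get_state(): the state, without advancing time (a new reading comes with each control period).
- viewer.snapshot(name): name is "scene" or "top" or "wrist"; returns the picture (400x640x3 uint8, red, green, blue); there is no depth.
- viewer.camera_params(name): a dict with "intrinsics" (3x3 intrinsics, pixels), "world_to_cam" (4x4, takes a point from world to camera coordinates). Camera axes: x right, y up, looking along -z (the intrinsics and any distortion apply to the point x, -y, -z); pixel columns grow to the right and rows downward; lengths in m; the calibration is good to about 2 mm. A picture is of the moment at which its call begins: read the wrist's pose just before it. camera_params takes no time and is no camera call; for the wrist camera it gives the pose at the moment of the call.
- r.finish_job(): hands the job in, once; it reports no verdict.
Trained networks look in the newest picture that a camera, given by its name, has taken for a name from the list of things; names that differ only in an ending like _2 or _b are one class to them, and where a whole thing is asked for, a point or a joint stands for the part that bears it (a point fixed in the world has none). Each returns a list of dicts, best first, with "p" (0 to 1); they miss things now and then, are a little off and sometimes report something else, mostly with a low value. They report only what shows in the picture. A call takes as long as a camera call. They do not tell look-alikes from the thing itself.
- viewer.outline_of(camera, name): "pixels" (400x640 bool, what is visible of it) and "bbox" ([left, top, width, height] in pixels, round what is visible of it).
The state is a dict: "clock": time; "q": joint angles; "qd": joint speeds; "joint_torque": joint torques, N m; "tool_pos": TCP position; "eef_rot": TCP orientation; "contact_force": force on the tool from outside, world axes, zero at the start; "moment": the same for the moment, N m; "opening": opening from 0.0 (shut) to 1.0 (fully open).
Only numpy, scipy, OpenCV 4.12 (cv2) and the standard library are available. Lean on these libraries where they do the work, as an engineer would, in place of code of your own. Each camera call takes 0.05 s, during which the arm holds its last target.

## Working session

There is one attempt and no reset: what is moved stays moved. The work goes in short steps, Python scripts to look and compute and a shell command to move; the robot and the scene stay as the last step left them, time stands still between calls to the robot, and variables do not carry over. Pictures are saved under pics/ and viewed, and the job is handed in when it is done.

```bash
mkdir -p pics; ls; cat > h.py <<'E'
from plant import r, viewer
import numpy as np, cv2
def ray(cam,u,v,P=None):
    P=P or viewer.camera_params(cam); K=np.array(P["intrinsics"]);T=np.array(P["world_to_cam"])
    d=np.linalg.inv(K)@np.array([u,v,1.]); d=np.array([d[0],-d[1],-d[2]])
    R=T[:3,:3]; c=-R.T@T[:3,3]; return c,R.T@d
def at(cam,u,v,z,P=None):
    c,d=ray(cam,u,v,P); return c+d*(z-c[2])/d[2]
def proj(cam,p,P=None):
    P=P or viewer.camera_params(cam); K=np.array(P["intrinsics"]);T=np.array(P["world_to_cam"])
    q=T[:3,:3]@np.array(p)+T[:3,3]; a=K@np.array([q[0],-q[1],-q[2]]); return a[:2]/a[2]
def save(im,n): cv2.imwrite("pics/"+n,cv2.cvtColor(im,cv2.COLOR_RGB2BGR))
E
python3 - <<'E'
from h import *
for c in ("top","scene","wrist"):
    save(viewer.snapshot(c),c+"0.png"); P=viewer.camera_params(c); print(c,{k:np.round(v,4).tolist() if not isinstance(v,str) else v for k,v in P.items()})
for n in ("palette","stand","palette_knife","brush_jar","medium_bottle","sanding_block","clip_left"):
    print(n,[(d["bbox"],round(float(d["p"]),2)) for d in viewer.outline_of("top",n)])
print(r.get_state(), r.tcp_to_tips)
E
```

```text
pics
top {'intrinsics': [[441.8361, 0.0, 316.7345], [0.0, 441.8361, 191.4213], [0.0, 0.0, 1.0]], 'world_to_cam': [[-0.0068, -1.0, -0.0014, 0.0071], [0.9816, -0.0069, 0.1908, -0.5733], [-0.1908, -0.0001, 0.9816, -1.1881], [0.0, 0.0, 0.0, 1.0]]}
scene {'intrinsics': [[516.7792, 0.0, 317.0882], [0.0, 516.7792, 189.5611], [0.0, 0.0, 1.0]], 'world_to_cam': [[0.7226, 0.6913, 0.0065, -0.4331], [-0.5339, 0.5521, 0.6404, 0.2872], [0.4391, -0.4662, 0.768, -2.1352], [0.0, 0.0, 0.0, 1.0]]}
wrist {'intrinsics': [[281.2712, 0.0, 320.2179], [0.0, 281.2712, 201.0334], [0.0, 0.0, 1.0]], 'world_to_cam': [[0.3944, -0.9189, -0.0017, -0.624], [0.8864, 0.3809, -0.2632, 0.0366], [0.2425, 0.1023, 0.9647, -0.3899], [0.0, 0.0, 0.0, 1.0]]}
palette [([211.9, 173.3, 42.6, 45.3], 0.95), ([152.4, 233.5, 76.2, 69.1], 0.89), ([252.3, 226.7, 75.5, 72.2], 0.77), ([267.2, 157.4, 50.3, 50.9], 0.65)]
stand [([353.3, 163.3, 57.5, 96.2], 0.95)]
palette_knife []
brush_jar [([283.4, 89.9, 26.4, 52.8], 0.94), ([136.6, 170.7, 25.1, 38.4], 0.22)]
medium_bottle [([338.7, 106.2, 20.4, 26.2], 0.88)]
sanding_block [([135.4, 175.1, 24.9, 32.9], 0.93)]
clip_left [([371.0, 181.2, 4.7, 23.5], 0.47)]
{'clock': 0.5, 'q': array([ 1.19980217,  0.68912031, -0.19459105,  1.56536423,  0.15729234,
        0.90250635, -0.21505046]), 'qd': array([-0.00134367, -0.00059513, -0.00121651,  0.000624  , -0.00093733,
       -0.00029824, -0.00055694]), 'joint_torque': array([ 1.68119627e-04, -5.27096021e+01, -1.26594141e+00, -1.53604674e+01,
       -5.19461185e-02,  3.23778486e-04,  1.04265490e-05]), 'tool_pos': array([ 0.24615566, -0.5744669 ,  0.25271263]), 'eef_rot': array([ 9.79580686e-01,  2.01051433e-01,  2.19915316e-07, -8.03245783e-06]), 'contact_force': array([-0.17482003,  0.39726648, -0.93903492]), 'moment': array([-0.04836563,  0.03156883, -0.00325423]), 'opening': 1.0021901778562556} 0.014
```

View pics/top0.png

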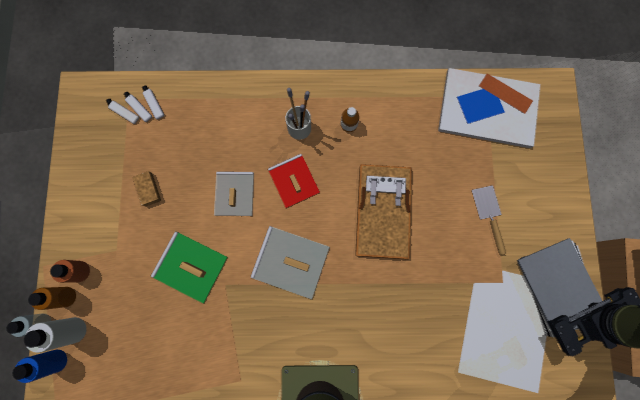

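View pics/scene0.png

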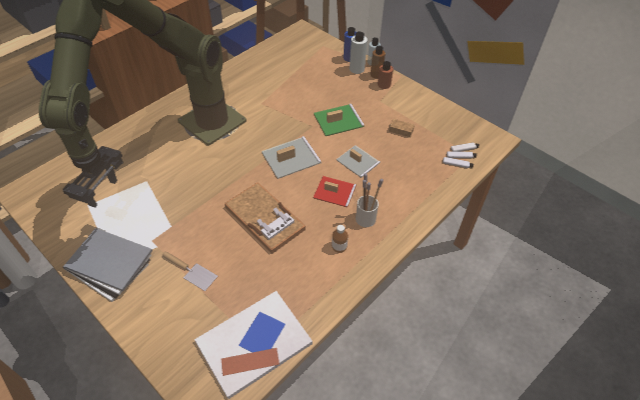

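```bash
python3 - <<'E'
import cv2
im=cv2.imread("pics/top0.png")
cv2.imwrite("pics/crop0.png",cv2.resize(im[80:310,130:420],None,fx=2.6,fy=2.6,interpolation=cv2.INTER_CUBIC))
E
```

```text
(no output)
```

View pics/crop0.png

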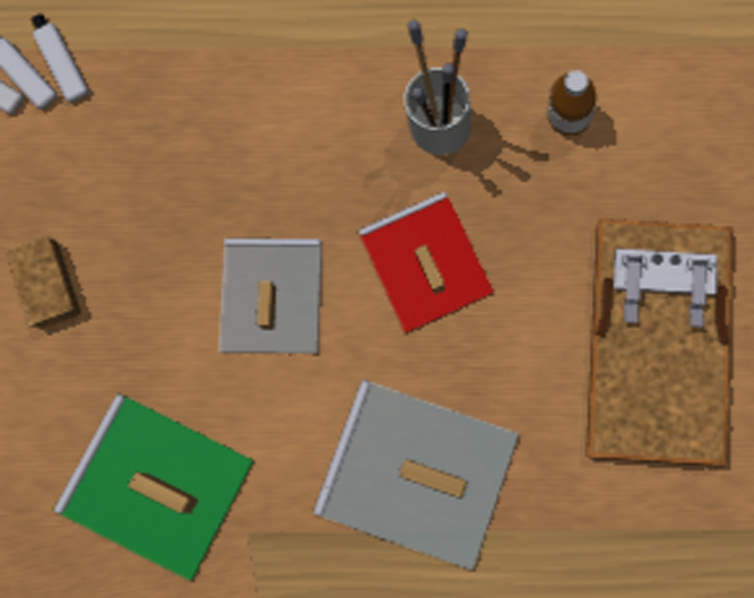

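The palette candidates in the top view are a small grey one at (234,195), a large grey one at (291,263), a red one at (294,182) and a green one at (190,268). The target is not green or red and is the smaller in its colour, so it should be the small grey one. I'll check its measured size and an enlarged crop.

```bash
cat >> h.py <<'E'
def rect(cam,name,z,k=None,P=None):
    out=[]
    for d in viewer.outline_of(cam,name):
        m=d["pixels"].astype(np.uint8); cs,_=cv2.findContours(m,cv2.RETR_EXTERNAL,cv2.CHAIN_APPROX_NONE)
        if not cs: continue
        c=max(cs,key=cv2.contourArea)[:,0]
        w=np.array([at(cam,u,v,z,P)[:2] for u,v in c],np.float32)
        (x,y),s,a=cv2.minAreaRect(w*1000)
        out.append((d["bbox"],round(float(d["p"]),2),(round(x,1),round(y,1)),np.round(s,1),round(a,2)))
    return out
E
python3 - <<'E'
from h import *
im=viewer.snapshot("top")
for t in rect("top","palette",.005): print(t)
for t in rect("top","stand",.025): print(t)
for t in rect("top","sanding_block",.03): print(t)
save(cv2.resize(im[150:240,195:275],None,fx=6,fy=6,interpolation=cv2.INTER_CUBIC),"pal.png")
save(cv2.resize(im[155:270,345:425],None,fx=5,fy=5,interpolation=cv2.INTER_CUBIC),"st.png")
P=viewer.camera_params("wrist");print(ray("wrist",320,200)); s=r.get_state(); print(s["tool_pos"])
E
```

```text
([211.3, 174.2, 39.5, 40.1], 0.85, (578.8, 248.4), array([131.9, 111.4]), 1.21)
([265.5, 158.1, 51.2, 49.1], 0.73, (617.4, 73.4), array([133.3, 111.6]), 24.89)
([253.8, 226.7, 71.7, 72.1], 0.64, (379.8, 81.8), array([188.6, 157.5]), 70.34)
([153.7, 233.6, 75.0, 67.6], 0.57, (369.3, 367.6), array([169.7, 143.3]), 63.7)
([352.9, 163.5, 57.7, 97.7], 0.81, (522.7, -186.8), array([152.4, 266.5]), 85.93)
([212.6, 174.9, 36.8, 39.1], 0.61, (574.5, 242.0), array([108.8, 125.6]), 89.59)
([135.2, 170.9, 25.4, 37.5], 0.59, (590.6, 493.8), array([97.1, 56.4]), 22.36)
(array([ 0.30841842, -0.54771123,  0.3853916 ]), array([-0.23888183, -0.10147951, -0.96573883]))
[ 0.24616393 -0.57450002  0.25274419]
```

View pics/pal.png

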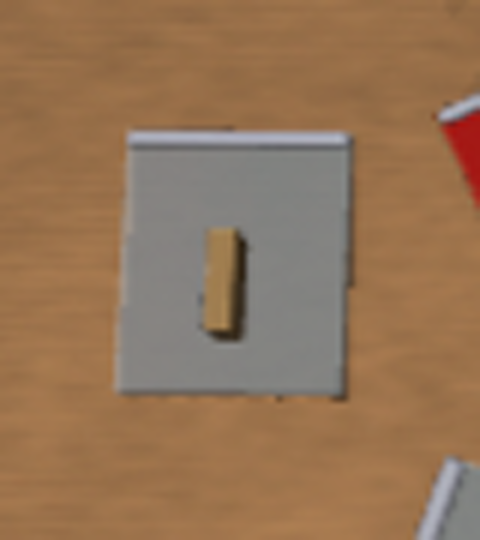

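View pics/st.png

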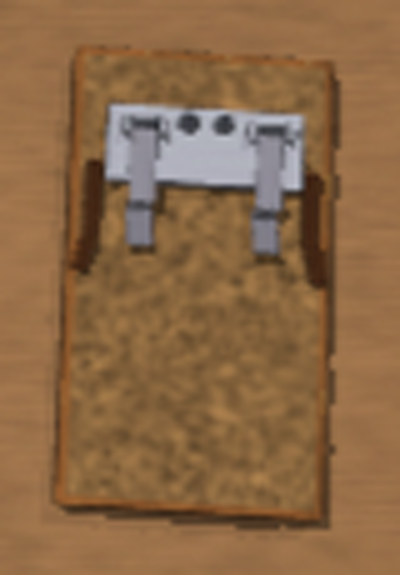

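The small grey one measures 132×111 mm, which matches 130×110. The large grey one is 189×158 mm. In the crop its bar is at the top edge, towards world +x, and its grip runs along x. I'll move over the stand first for a close look.

```bash
python3 -m inch '[[0,[3.85,-2.53,0],3],[0,[7.7,-5.06,0],6],[0,[11.55,-7.6,0],9],[0,[15.4,-10.1,0],12],[0,[19.2,-12.6,0],15],[0,[23.1,-15.2,0],18],[0,[27,-17.7,0],21],[0,[30.8,-20.2,0],24],[0,[34.6,-22.8,0],27],[0,[38.5,-25.3,0],27],[0,[38.5,-25.3,0],27],[0,[38.5,-25.3,0],27],[0,[38.5,-25.3,0],27]]'
python3 - <<'E'
from h import *
s=r.get_state();print(s["tool_pos"],s["eef_rot"],s["qd"].round(3))
im=viewer.snapshot("wrist"); save(im,"w1.png")
for t in rect("wrist","stand",.025): print(t)
for n in ("clip_left","stand_clips"):
  for d in viewer.outline_of("wrist",n): print(n,d["bbox"],d["p"])
E
```

```text
clock: 2.0
tool_pos: [0.4996, -0.1917, 0.2527]
eef_rot: [0.999, -0.034, -0.0, 0.001]
contact_force: [-0.0, 0.6, 0.5]
opening: 1.0
[ 0.49961338 -0.19166353  0.25273745] [ 9.99417245e-01 -3.41293470e-02 -3.14079679e-04  5.10024810e-04] [ 0.02  -0.     0.005  0.003 -0.003 -0.001 -0.003]
([251.6, 45.8, 130.5, 210.0], 0.92, (524.4, -188.9), array([150.4, 264.7]), 85.94)
clip_left [277.9, 85.3, 15.3, 65.7] 0.63
stand_clips [249.4, 45.0, 129.8, 211.0] 0.55
```

View pics/w1.png

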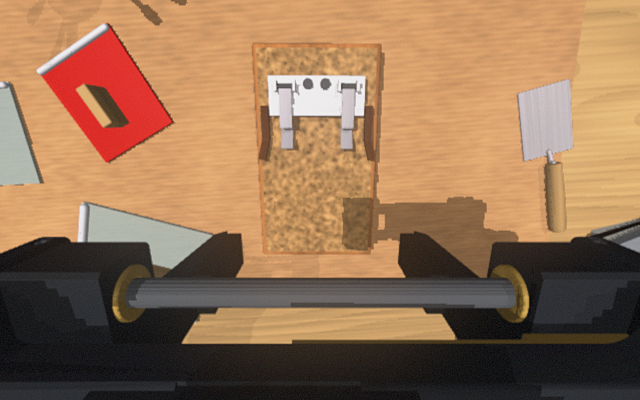

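The stand is centred near pixel (317,148), with clip lips ending near (287,149) and (347,149) and the rail/stop near edge at about row 116. Next I'll work out the rail setting and move over the palette.

```bash
cat >> h.py <<'E'
SO=np.array([0.5264,-0.1890]); SY=np.deg2rad(-4.06)
def tostand(p,o=None):
    d=np.array(p)[:2]-SO; c,s=np.cos(SY),np.sin(SY); return np.array([c*d[0]+s*d[1],-s*d[0]+c*d[1]])*1000
E
python3 - <<'E'
from h import *
for n,u,v,z in [("lipL",287,149,.056),("lipR",347,149,.056),("stop mid",317,116,.038),("railfar",317,76,.03),("gL",266,160,.033),("gR",368,160,.033)]:
    print(n,tostand(at("wrist",u,v,z)).round(1))
im=cv2.imread("pics/w1.png"); cv2.imwrite("pics/w1c.png",cv2.resize(im[40:170,245:390],None,fx=4.5,fy=4.5,interpolation=cv2.INTER_CUBIC))
E
python3 -m inch '[[0,[0.4,-4.9,0],0],[0,[0.8,-9.8,0],-1],[0,[1.2,-14.7,0],-2],[0,[1.6,-19.6,0],-3],[0,[2,-24.5,0],-3.5],[0,[2.4,-29.4,0],-3.5],[0,[2.8,-34,0],-3.5],[0,[3.1,-39,0],-3.5],[0,[3.1,-43.4,4],-3.5],[0,[3.1,-43.4,8],-3.5],[0,[3.1,-43.4,8],-3.5],[0,[3.1,-43.4,8],-3.5],[0,[3.1,-43.4,8],-3.5]]'
python3 - <<'E'
from h import *
s=r.get_state();print(s["tool_pos"],s["eef_rot"],s["qd"].round(3))
im=viewer.snapshot("wrist"); save(im,"w2.png")
for t in rect("wrist","palette",.005): print(t)
for d in viewer.outline_of("wrist","palette_grip"): print(d["bbox"],d["p"])
E
```

```text
lipL [13.6 34. ]
lipR [ 13.7 -35.4]
stop mid [50.6 -0.5]
railfar [95.6 -0.5]
gL [-2.  63.2]
gR [ -1.7 -64.2]
clock: 3.5
tool_pos: [0.562, 0.2388, 0.175]
eef_rot: [1.0, -0.004, 0.002, -0.0]
contact_force: [-0.0, 0.2, 0.5]
opening: 0.999
[0.56199783 0.23878538 0.17498765] [ 9.99989249e-01 -4.29376241e-03  1.74990189e-03 -4.93528901e-05] [ 0.002 -0.016 -0.003 -0.004 -0.002 -0.009  0.   ]
([258.7, 106.6, 108.3, 123.8], 0.92, (581.3, 248.5), array([111.1, 130.7]), 89.11)
([362.9, 261.5, 93.4, 78.1], 0.9, (386.3, 126.5), array([119.6,  48.9]), 89.6)
([170.9, 262.2, 134.7, 80.5], 0.61, (385.2, 339.2), array([157.6,  55.2]), 88.81)
([408.2, 49.4, 137.4, 159.5], 0.57, (619.3, 73.6), array([131. , 111.9]), 24.39)
[405.6, 47.5, 141.2, 160.7] 0.89
[175.9, 264.0, 127.3, 78.3] 0.77
[257.9, 105.9, 109.3, 124.9] 0.66
[365.5, 264.8, 93.3, 75.7] 0.66
```

View pics/w1c.png

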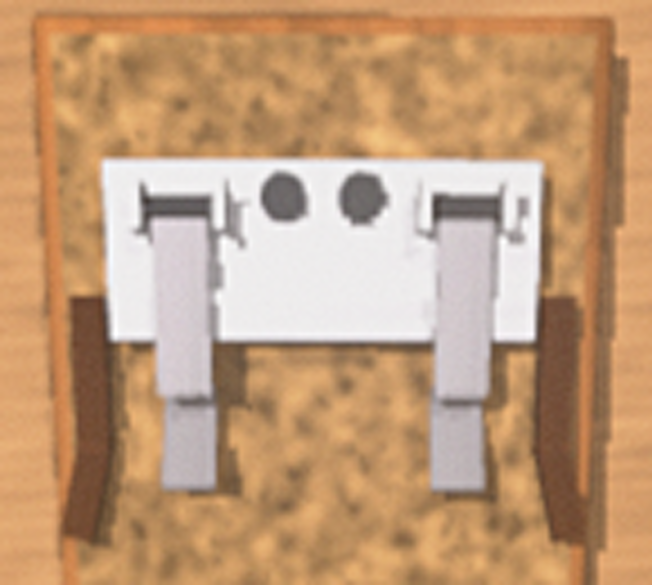

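View pics/w2.png

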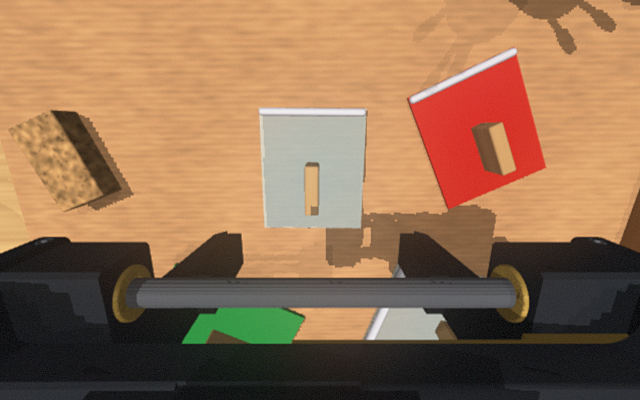

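The target palette is upright at pixels (259–367, 107–230), with its grip top at about (312,188). The rail shift is about −14 mm. I'll cross-check the grip position.

```bash
python3 - <<'E'
from h import *
s=r.get_state();print(s["tool_pos"])
im=viewer.snapshot("wrist")
hsv=cv2.cvtColor(im[140:225,285:345],cv2.COLOR_RGB2HSV)
m=((hsv[...,1]>70)).astype(np.uint8); n,l,st,c=cv2.connectedComponentsWithStats(m)
i=1+np.argmax(st[1:,4]); print(st[i],c[i])
x0,y0,w,h=st[i][:4]; 
for u,v in [(285+x0,140+y0),(285+x0+w,140+y0),(285+x0,140+y0+h),(285+x0+w,140+y0+h)]:
    print(u,v,at("wrist",u,v,.039)[:2].round(4))
print(proj("wrist",[.5663+.025,.2487,.039]),proj("wrist",[.5663-.025,.2487,.039]))
save(cv2.resize(im[95:240,245:380],None,fx=4,fy=4,interpolation=cv2.INTER_CUBIC),"w2c.png")
E
```

```text
[0.56163413 0.23968685 0.1749706 ]
[ 21  22  14  53 709] [27.37940762 48.14668547]
306 162 [0.5948 0.2537]
320 162 [0.5947 0.2403]
306 215 [0.5418 0.2547]
320 215 [0.5417 0.2407]
[311.28715485 165.65944748] [312.02071592 215.45520417]
```

View pics/w2c.png

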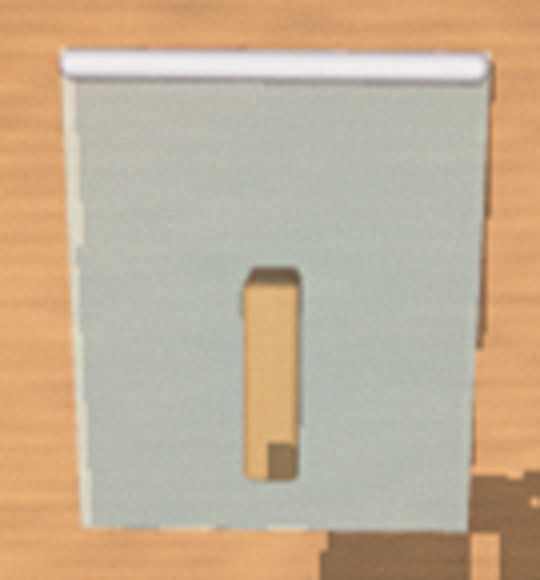

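```bash
python3 -m inch '[[0,[0.5,-0.83,3],0.4],[0,[0.5,-0.83,7],0.4],[0,[0.5,-0.83,10],0.4],[0,[0.5,-0.83,12],0.4],[0,[0.5,-0.83,13],0.4],[0,[0.5,-0.83,13],0.4],[0,[0.5,-0.83,13],0.4]]' 15
python3 - <<'E'
from h import *
s=r.get_state();print(s["tool_pos"],s["eef_rot"])
save(viewer.snapshot("wrist"),"w3.png")
print(proj("wrist",[.5663+.025,.2487,.039]),proj("wrist",[.5663-.025,.2487,.039]))
E
```

```text
clock: 4.4
tool_pos: [0.5661, 0.2491, 0.0439]
eef_rot: [1.0, -0.006, 0.001, -0.0]
contact_force: [-0.4, -0.2, -0.3]
opening: 0.999
[0.56610766 0.24909949 0.04391046] [ 9.99979569e-01 -6.31238447e-03  9.39111017e-04 -3.64434914e-04]
[321.27826513 210.54928713] [322.26309241 296.0798612 ]
```

View pics/w3.png

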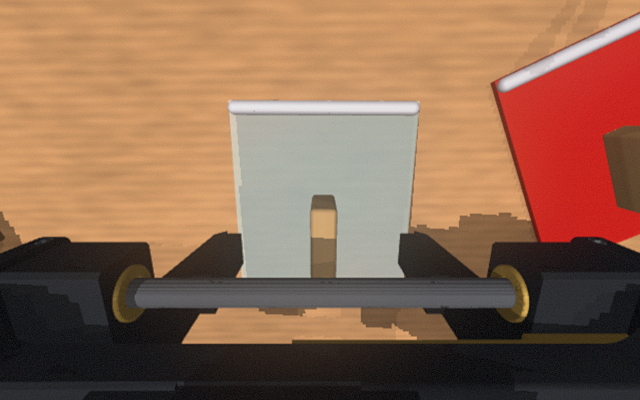

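Centred on the grip (column 323 against jaw centre about 322). Descending and closing.

```bash
python3 -m inch '[[0,[0,0,1],0],[0,[0,0,1.7],0],[0,[0,0,2.05],0],[0,[0,0,2.05],0],[0.4,[0,0,2.05],0],[0.7,[0,0,2.05],0],[1,[0,0,2.05],0],[1,[0,0,2.05],0],[1,[0,0,2.05],0],[1,[0,0,2.05],0],[1,[0,0,2.05],0],[1,[0,0,2.05],0]]' 30
python3 -c "
from h import *
s=r.get_state();print(s)"
```

```text
clock: 5.65
tool_pos: [0.5652, 0.249, 0.0222]
eef_rot: [1.0, -0.006, 0.0, 0.0]
contact_force: [-0.0, 0.6, 0.7]
opening: 0.296
{'clock': 5.65, 'q': array([-0.4985049 ,  1.00501316,  0.01614007,  1.71818111, -0.03344107,
        0.41864955, -2.04241796]), 'qd': array([-1.51437847e-03,  1.20453269e-03,  3.93781311e-05,  6.70743386e-04,
       -1.59878184e-03,  4.58427917e-04,  6.65548259e-04]), 'joint_torque': array([-1.37264447e-03, -5.77460361e+01,  1.94151029e+00, -8.13129008e+00,
        1.36278482e-02, -7.40520679e-02, -2.04589514e-04]), 'tool_pos': array([0.5651893 , 0.24896253, 0.02221254]), 'eef_rot': array([ 9.99981014e-01, -6.16212141e-03,  1.44616818e-05,  1.04774400e-05]), 'contact_force': array([-0.02386134,  0.60319515,  0.7368741 ]), 'moment': array([-0.00428517, -0.02236951, -0.02358494]), 'opening': 0.2960577491784189}
```

```bash
python3 -m inch '[[1,[0,0,0],0],[1,[0,0,0],0],[1,[0,0,0],0],[1,[0,0,0],0],[1,[0,0,0],0],[1,[0,0,0],0]]' 30
```

```text
clock: 6.25
tool_pos: [0.5651, 0.2487, 0.0222]
eef_rot: [1.0, -0.006, -0.0, 0.0]
contact_force: [0.6, -1.5, -0.4]
opening: 0.158
```

Gripped: 0.158 of 88 mm is 13.9 mm, the width of the grip. Lifting.

```bash
python3 -m inch '[[1,[0,0,-0.5],0],[1,[0,0,-1.5],0],[1,[0,0,-3.5],0],[1,[0,0,-6],0],[1,[0,0,-9],0],[1,[0,0,-11],0],[1,[0,0,-12],0],[1,[0,0,-12],0],[1,[0,0,-12],0],[1,[0,0,-12],0]]' 30
python3 - <<'E'
from h import *
s=r.get_state();print(s["tool_pos"],s["eef_rot"],s["contact_force"],s["moment"],s["opening"])
im=viewer.snapshot("wrist");save(im,"w4.png")
save(viewer.snapshot("scene"),"s4.png")
E
```

```text
clock: 7.25
tool_pos: [0.5643, 0.2486, 0.1409]
eef_rot: [1.0, -0.006, -0.001, 0.001]
contact_force: [0.2, 0.5, -2.9]
opening: 0.152
[0.56425658 0.24860317 0.14088587] [ 9.99980527e-01 -6.09661405e-03 -1.19911880e-03  5.82681902e-04] [ 0.18237151  0.4856428  -2.86232391] [0.05256162 0.06563158 0.02441269] 0.15248656195411806
```

View pics/w4.png

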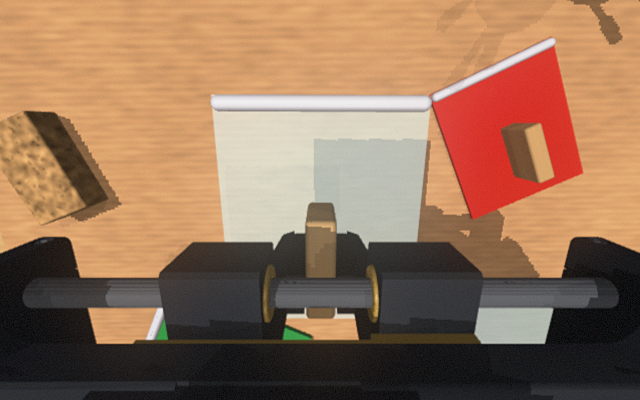

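View pics/s4.png

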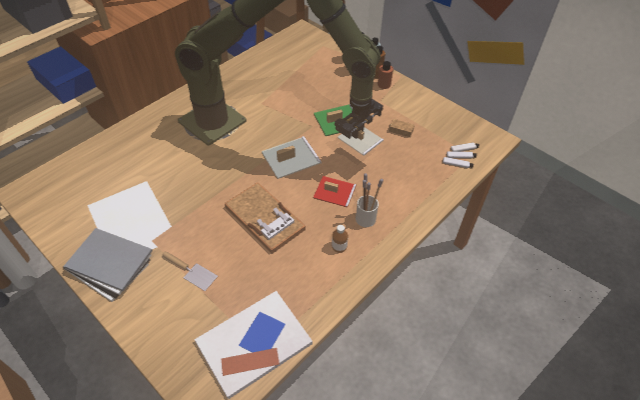

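```bash
python3 - <<'E'
from h import *
s=r.get_state(); t=s["tool_pos"]; zb=t[2]-.0222
from scipy.spatial.transform import Rotation as R
Rt=R.from_quat(s["eef_rot"]).as_matrix(); print("tool x ang",np.degrees(np.arctan2(Rt[1,0],Rt[0,0])),"tool z",Rt[:,2])
im=viewer.snapshot("wrist")
save(cv2.resize(im[80:250,195:450],None,fx=3,fy=3,interpolation=cv2.INTER_CUBIC),"w4c.png")
a=at("wrist",212,103,zb+.006);b=at("wrist",431,103,zb+.006)
print(a,b,np.linalg.norm(a-b),np.degrees(np.arctan2(a[1]-b[1],a[0]-b[0]))-90)
for x,y,z in [(65,55,.006),(65,-55,.006),(57,55,.006),(57,-55,.006),(10,14/2,39e-3),(-0,55,.005),(0,-55,.005)]:
    # palette pt predicted rel TCP: palette origin at TCP + 15mm along tool x
    pl=np.array([ (x+15)/1000, -y/1000, .0222-z]); w=t+Rt@pl; print((x,y),proj("wrist",w).round(1))
E
```

```text
tool x ang -0.7040500534289398 tool z [-0.00196529 -0.00102878 -0.99999754]
[0.64322478 0.30224237 0.12480626] [0.64195026 0.19254001 0.12480626] 0.10970975772932924 -0.6656336656591719
(65, 55) [210.9  99. ]
(65, -55) [431.   99.1]
(57, 55) [212.5 115.7]
(57, -55) [429.4 115.8]
(10, 7.0) [305.  225.6]
(0, 55) [223.3 221.3]
(0, -55) [418.3 221.4]
```

View pics/w4c.png

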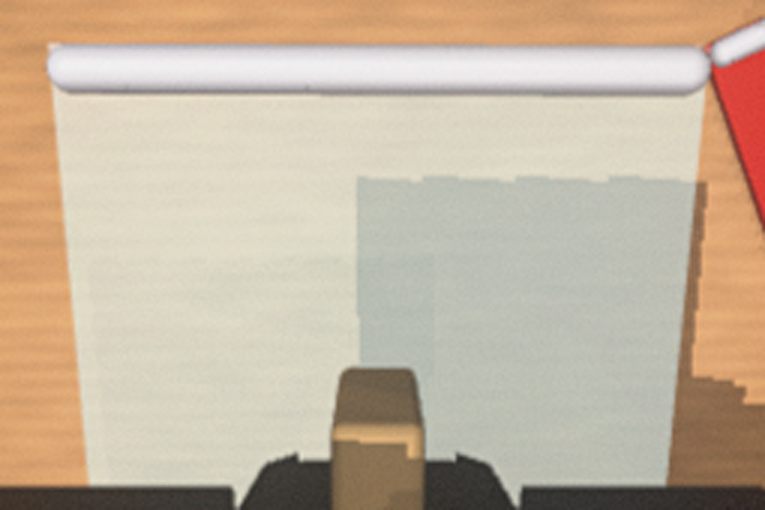

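Palette held level and seated (bar ends at (212,103) and (431,103)). Its origin is about 17 mm ahead of the TCP. Carrying it over to the stand.

```bash
python3 -m inch '[[1,[-1,1,0],0],[1,[-2.5,3,0],0],[1,[-4.5,6,0],0],[1,[-6.5,9.5,0],0],[1,[-8.5,13,0],0],[1,[-10,16.5,0],0.4],[1,[-11,20,0],0.8],[1,[-11.5,23.5,0],1.2],[1,[-11.5,27,0],1.6],[1,[-11.5,30.5,0],2],[1,[-11.5,34,0],2.4],[1,[-11.5,37,0],2.8],[1,[-11.5,39.5,0],3.2],[1,[-11.5,41.5,0],3.4],[1,[-11.5,42.8,0],3.4],[1,[-11.5,43.3,0],3.4],[1,[-11.5,43.3,0],3.4],[1,[-11.5,43.3,0],3.4],[1,[-11.5,43.3,0],3.4]]' 30
python3 - <<'E'
from h import *
from scipy.spatial.transform import Rotation as R
s=r.get_state();t=s["tool_pos"];print(t,s["contact_force"],s["opening"])
Rt=R.from_quat(s["eef_rot"]).as_matrix(); print(np.degrees(np.arctan2(Rt[1,0],Rt[0,0])),Rt[:,2])
print("pal in stand",tostand(t+Rt@[.017,0,0]))
im=viewer.snapshot("wrist");save(im,"w5.png")
E
```

```text
clock: 9.3
tool_pos: [0.4451, -0.1812, 0.1422]
eef_rot: [0.999, -0.035, -0.0, -0.0]
contact_force: [1.1, -0.1, -2.3]
opening: 0.155
[ 0.44508662 -0.1812256   0.14221439] [ 1.06583886 -0.06474271 -2.31622685] 0.15516363535800204
-3.976943150038772 [-6.52922449e-05  7.23589817e-04 -9.99999736e-01]
pal in stand [-64.65977175   2.02245427]
```

View pics/w5.png

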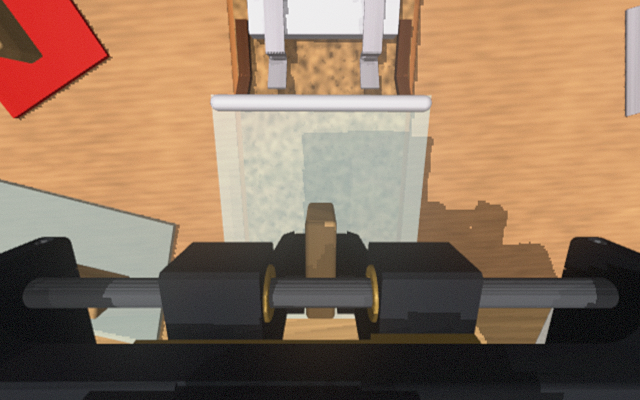

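```bash
python3 - <<'E'
from h import *
im=viewer.snapshot("wrist")
save(cv2.resize(im[0:120,200:450],None,fx=3.2,fy=3.2,interpolation=cv2.INTER_CUBIC),"w5c.png")
for n,u,v,z in [("lipL",277,86,.056),("lipR",370.5,86,.056),("stop",321,39,.038)]:
    print(n,tostand(at("wrist",u,v,z)).round(1))
for p in rect("wrist","stand",.025): print(p)
E
```

```text
lipL [12.7 33.4]
lipR [ 12.8 -34.4]
stop [48.1  1.5]
([226.7, 0.0, 193.9, 96.8], 0.7, (570.6, -192.5), array([149.4,  68. ]), 86.01)
```

View pics/w5c.png

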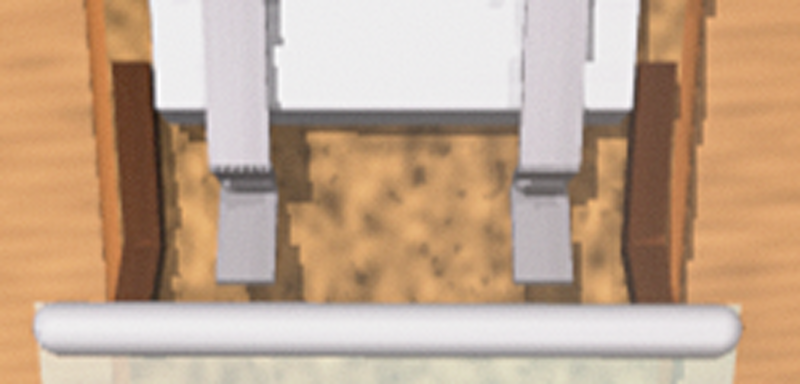

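Moving 2 mm to the right and 1 mm back, then descending to about 1 cm above the bed.

```bash
python3 -m inch '[[1,[-0.1,0.2,1],0],[1,[-0.1,0.2,2.5],0],[1,[-0.1,0.2,4.5],0],[1,[-0.1,0.2,6.5],0],[1,[-0.1,0.2,7.7],0],[1,[-0.1,0.2,8.3],0],[1,[-0.1,0.2,8.5],0],[1,[-0.1,0.2,8.5],0],[1,[-0.1,0.2,8.5],0],[1,[-0.1,0.2,8.5],0]]' 30
python3 - <<'E'
from h import *
from scipy.spatial.transform import Rotation as R
s=r.get_state();t=s["tool_pos"];print(t,s["contact_force"],s["moment"],s["opening"])
Rt=R.from_quat(s["eef_rot"]).as_matrix(); print(np.degrees(np.arctan2(Rt[1,0],Rt[0,0])),Rt[:,2])
print("pal in stand",tostand(t+Rt@[.017,0,0]))
save(viewer.snapshot("wrist"),"w6.png")
E
```

```text
clock: 10.45
tool_pos: [0.4441, -0.1847, 0.0578]
eef_rot: [0.999, -0.036, 0.001, 0.0]
contact_force: [0.1, 0.4, -2.1]
opening: 0.155
[ 0.44409335 -0.18471153  0.05781481] [ 0.10815555  0.38099301 -2.13501446] [ 0.07976186  0.04892283 -0.00668117] 0.155052843467178
-4.112133661391737 [ 1.17304267e-03 -4.01815851e-04 -9.99999231e-01]
pal in stand [-65.40374857  -1.5651654 ]
```

View pics/w6.png

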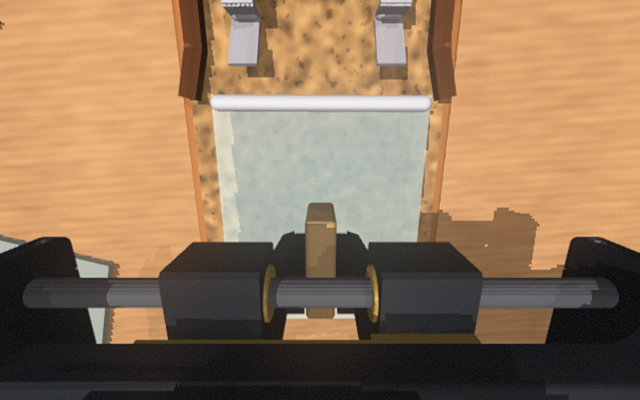

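```bash
python3 -m inch '[[1,[0,-0.1,0.2],0],[1,[0,-0.1,0.4],0],[1,[0,-0.1,0.6],0],[1,[0,-0.1,0.75],0],[1,[0,-0.1,0.85],0],[1,[0,-0.1,0.92],0],[1,[0,-0.1,0.92],0],[1,[0,-0.1,0.92],0]]' 30
python3 -m inch '[[1,[0,0,0.03],0],[1,[0,0,0.06],0],[1,[0,0,0.1],0],[1,[0,0,0.1],0],[1,[0,0,0.1],0]]' 30
```

```text
clock: 11.3
tool_pos: [0.4438, -0.1836, 0.048]
eef_rot: [0.999, -0.036, 0.0, 0.0]
contact_force: [0.7, -0.4, -2.7]
opening: 0.158
clock: 11.8
tool_pos: [0.4439, -0.1836, 0.0471]
eef_rot: [0.999, -0.036, 0.0, 0.0]
contact_force: [-0.2, 0.2, -0.9]
opening: 0.159
```

```bash
python3 -m inch '[[1,[0,0,0.03],0],[1,[0,0,0.05],0],[1,[0,0,0.05],0],[1,[0,0,0.05],0]]' 30
python3 - <<'E'
from h import *
from scipy.spatial.transform import Rotation as R
s=r.get_state();t=s["tool_pos"];print(t,s["contact_force"],s["moment"],s["opening"])
Rt=R.from_quat(s["eef_rot"]).as_matrix(); print(np.degrees(np.arctan2(Rt[1,0],Rt[0,0])),Rt[:,2])
print("pal in stand",tostand(t+Rt@[.017,0,0]))
im=viewer.snapshot("wrist");save(cv2.resize(im[0:250,160:480],None,fx=2.4,fy=2.4,interpolation=cv2.INTER_CUBIC),"w7.png")
E
```

```text
clock: 12.2
tool_pos: [0.4438, -0.1836, 0.0471]
eef_rot: [0.999, -0.036, 0.0, 0.0]
contact_force: [-0.6, 1.4, 6.2]
opening: 0.159
[ 0.44380948 -0.18355061  0.04709442] [-0.64586743  1.39647516  6.19004884] [ 0.19193499  0.19239358 -0.0243819 ] 0.15863209696677194
-4.1036916417842555 [ 4.02169448e-04 -2.91016040e-04 -9.99999877e-01]
pal in stand [-65.76908096  -0.42474316]
```

View pics/w7.png

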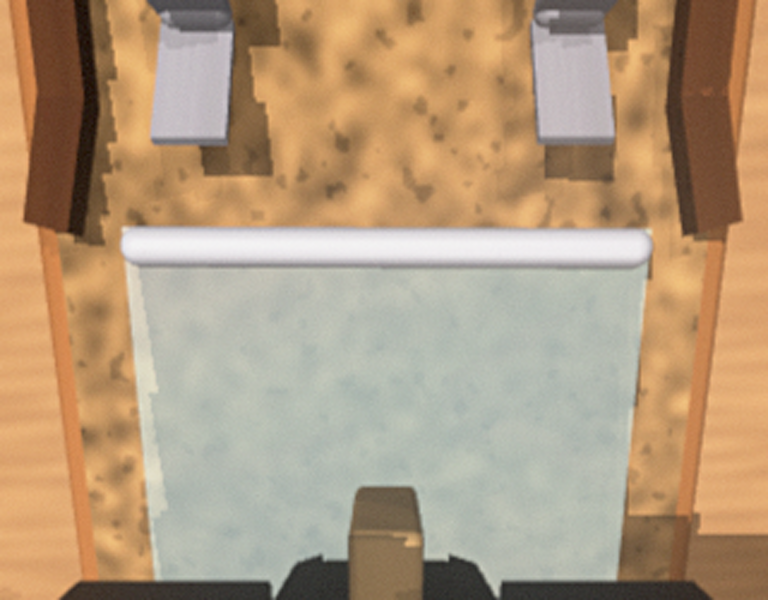

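Flat on the bed, short of the lips. In the crop the bar is at columns 122–652, and the guides and clips centre on about 383, so it sits about 1 mm to the right. I'll ease the pressure and slide towards the noses.

```bash
python3 -m inch '[[1,[0,0,-0.02],0],[1,[0,0,-0.02],0],[1,[0.2,0,-0.02],0],[1,[0.5,0,-0.02],0],[1,[0.8,-0.02,-0.02],0],[1,[1.1,-0.04,-0.02],0],[1,[1.4,-0.06,-0.02],0],[1,[1.7,-0.08,-0.02],0],[1,[2,-0.08,-0.02],0],[1,[2,-0.08,-0.02],0],[1,[2,-0.08,-0.02],0]]' 30
cat > chk.py <<'E'
from h import *
import sys
from scipy.spatial.transform import Rotation as R
s=r.get_state();t=s["tool_pos"];print(t,s["contact_force"],s["moment"],s["opening"])
Rt=R.from_quat(s["eef_rot"]).as_matrix(); print(np.degrees(np.arctan2(Rt[1,0],Rt[0,0])),Rt[:,2])
print("pal in stand",tostand(t+Rt@[.017,0,0]))
im=viewer.snapshot("wrist");save(cv2.resize(im[0:250,160:480],None,fx=2.4,fy=2.4,interpolation=cv2.INTER_CUBIC),sys.argv[1])
E
python3 chk.py w8.png
```

```text
clock: 13.35
tool_pos: [0.4622, -0.1844, 0.0471]
eef_rot: [0.999, -0.036, -0.001, 0.0]
contact_force: [-3.3, -0.1, 8.1]
opening: 0.154
[ 0.46224586 -0.1844442   0.04710717] [-3.32274096 -0.07509959  8.05073683] [0.02498672 0.65164474 0.01002789] 0.15444745031573198
-4.145580130670176 [-2.72115520e-03 -3.27702444e-04 -9.99996244e-01]
pal in stand [-4.73157741e+01 -2.32040174e-02]
```

View pics/w8.png

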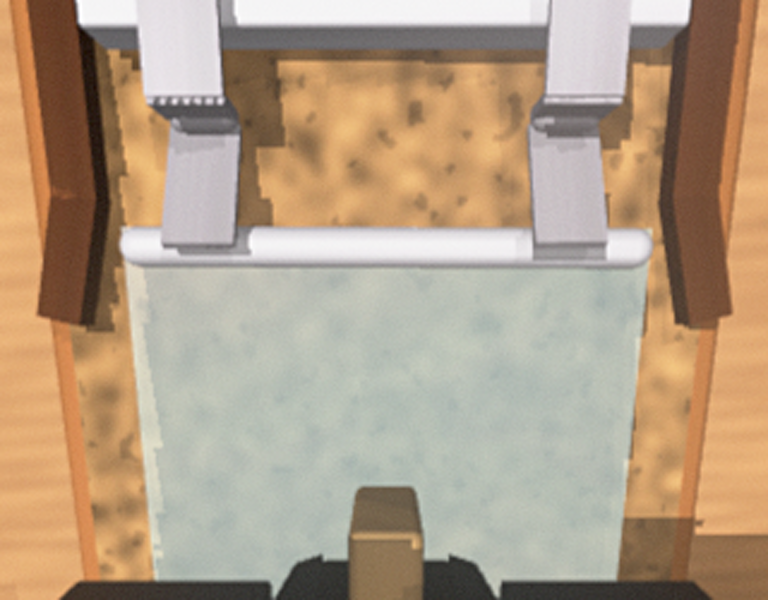

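Well centred now, with the lips over the bar. Easing up a bit more and continuing.

```bash
python3 -m inch '[[1,[0,0,-0.04],0],[1,[0,0,-0.04],0],[1,[0.3,0,-0.04],0],[1,[0.6,0,-0.04],0],[1,[0.9,0,-0.04],0],[1,[1.2,0,-0.04],0],[1,[1.5,0,-0.04],0],[1,[1.5,0,-0.04],0],[1,[1.5,0,-0.04],0]]' 40
python3 chk.py w9.png
```

```text
clock: 14.3
tool_pos: [0.4746, -0.185, 0.0471]
eef_rot: [0.999, -0.036, -0.004, -0.0]
contact_force: [-10.2, 0.8, 11.4]
opening: 0.153
[ 0.47456921 -0.18502605  0.04709701] [-10.20935421   0.80221181  11.3861272 ] [ 0.11093012  1.69528663 -0.02790325] 0.15323086113150267
-4.148688210714031 [-8.46265413e-03  7.04022696e-04 -9.99963943e-01]
pal in stand [-34.98270681   0.26798656]
```

View pics/w9.png

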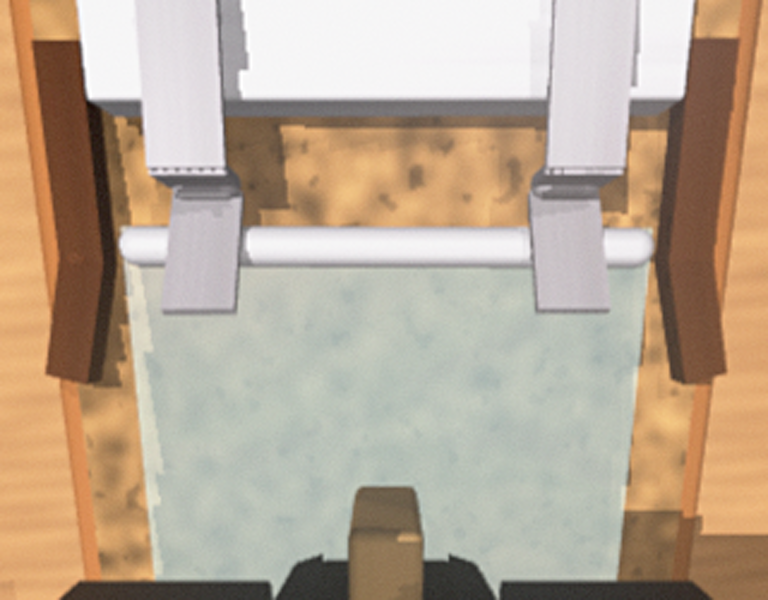

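Both lips are riding onto the bar. The vertical load has crept up to 11 N, so I'll relieve it before pushing on.

```bash
python3 -m inch '[[1,[0,0,-0.03],0],[1,[0,0,-0.06],0],[1,[0,0,-0.06],0],[1,[0,0,-0.06],0]]' 40
python3 -c "
from h import *
s=r.get_state();print(s['contact_force'],s['moment'],s['tool_pos'],s['eef_rot'])"
```

```text
clock: 14.75
tool_pos: [0.4752, -0.185, 0.0471]
eef_rot: [0.999, -0.036, -0.004, -0.0]
contact_force: [-7.3, -0.2, 3.0]
opening: 0.156
[-7.31780502 -0.2317127   2.99650354] [0.06646898 1.32065106 0.0115456 ] [ 0.47523476 -0.18500622  0.04713634] [ 9.99339007e-01 -3.61606073e-02 -3.72562409e-03 -2.82721664e-04]
```

```bash
python3 -m inch '[[1,[0.15,0,-0.01],0],[1,[0.3,0,-0.02],0],[1,[0.45,0,-0.03],0],[1,[0.45,0,-0.03],0]]' 40
python3 -c "
from h import *
s=r.get_state();print(s['contact_force'],s['moment'],s['tool_pos'],s['eef_rot'])"
```

```text
clock: 15.15
tool_pos: [0.4786, -0.1852, 0.0472]
eef_rot: [0.999, -0.036, -0.005, -0.0]
contact_force: [-8.1, 0.7, 2.8]
opening: 0.153
[-8.06603006  0.67305069  2.83944973] [0.07684084 1.61386139 0.0084989 ] [ 0.47864783 -0.18519366  0.04722696] [ 9.99333372e-01 -3.61742949e-02 -4.90559959e-03 -4.07680395e-04]
```

```bash
python3 -m inch '[[1,[0.15,0,-0.01],0],[1,[0.3,0,-0.02],0],[1,[0.45,0,-0.02],0],[1,[0.45,0,-0.02],0]]' 40
python3 chk.py w10.png
```

```text
clock: 15.55
tool_pos: [0.4844, -0.1855, 0.0475]
eef_rot: [0.999, -0.036, -0.004, -0.0]
contact_force: [-5.2, 1.0, 0.1]
opening: 0.152
[ 0.48438769 -0.18554229  0.04746024] [-5.23281277  0.97994148  0.12781855] [-1.00114800e-04  1.00817686e+00 -3.48993248e-02] 0.15155333957592487
-4.134447747549406 [-0.00716475  0.00101519 -0.99997382]
pal in stand [-25.1521439    0.45242448]
```

View pics/w10.png

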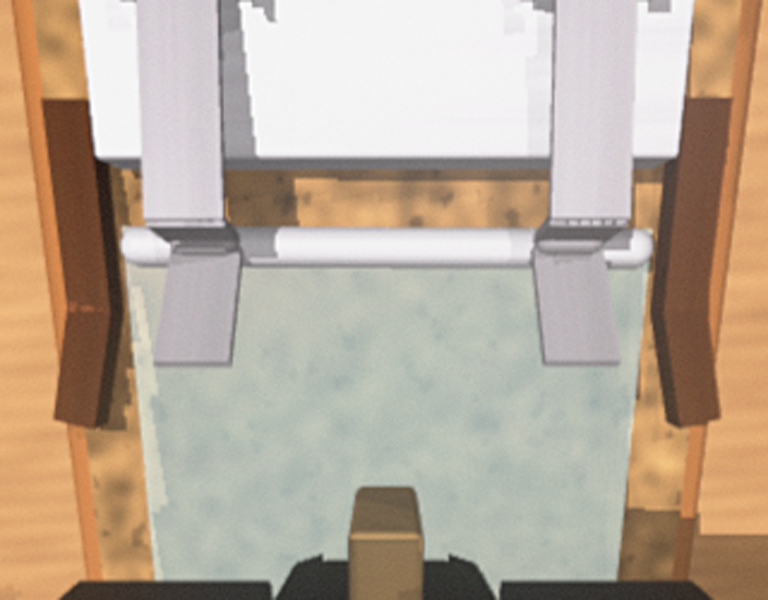

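The noses are on top of the bar, with a gap to the stop of about 12 mm. Small steps from here.

```bash
python3 -m inch '[[1,[0.15,0,0],0],[1,[0.3,0,0],0],[1,[0.4,0,0],0],[1,[0.4,0,0],0],[1,[0.4,0,0],0]]' 40
python3 chk.py w11.png
```

```text
clock: 16.1
tool_pos: [0.4929, -0.1861, 0.0481]
eef_rot: [0.999, -0.036, 0.001, 0.0]
contact_force: [1.1, 0.9, -6.3]
opening: 0.158
[ 0.49289478 -0.18608724  0.04811814] [ 1.07244087  0.87701513 -6.25010282] [ 0.04398621 -0.15019745  0.05570883] 0.1581959551601526
-4.075232792962712 [ 2.01350599e-03 -7.61230352e-05 -9.99997970e-01]
pal in stand [-16.62739569   0.5287235 ]
```

View pics/w11.png

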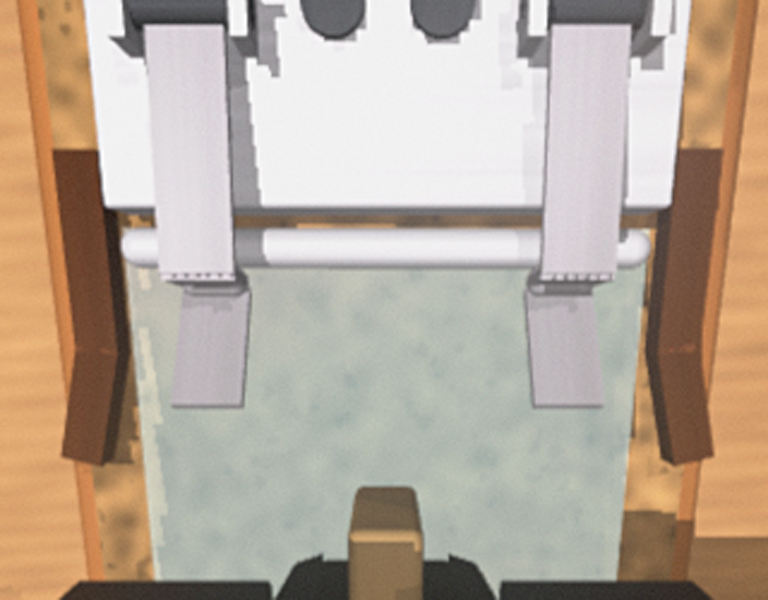

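Both clips have snapped down behind the bar, and the force has dropped. I'm lifting slightly (−6 N), so I'll lower it to seat the palette and nudge it 1 mm on.

```bash
python3 -m inch '[[1,[0,0,0.04],0],[1,[0.05,0,0.07],0],[1,[0.1,0,0.08],0],[1,[0.1,0,0.08],0],[1,[0.1,0,0.08],0]]' 40
python3 -c "
from h import *
s=r.get_state();print(s['contact_force'],s['moment'],s['tool_pos'],s['eef_rot'])"
```

```text
clock: 16.65
tool_pos: [0.4929, -0.1862, 0.0475]
eef_rot: [0.999, -0.036, 0.0, -0.0]
contact_force: [1.8, 0.7, -5.6]
opening: 0.153
[ 1.82901602  0.68682272 -5.5691644 ] [ 0.08276521 -0.2646758   0.05212709] [ 0.49291975 -0.18616602  0.04752515] [ 9.99361512e-01 -3.57284385e-02  2.17854456e-04 -3.59665156e-06]
```

```bash
python3 -m inch '[[1,[0,0,0.02],0],[1,[0,0,0.04],0],[1,[0,0,0.05],0],[1,[0,0,0.05],0]]' 40
python3 chk.py w12.png
```

```text
clock: 17.05
tool_pos: [0.4929, -0.1862, 0.0472]
eef_rot: [0.999, -0.036, 0.0, 0.0]
contact_force: [1.3, 1.1, -1.4]
opening: 0.155
[ 0.49286772 -0.1861656   0.04715526] [ 1.30725067  1.12953095 -1.37276696] [ 0.24433652 -0.26712997  0.05979654] 0.15481938632480616
-4.097554293197501 [ 4.10949145e-04 -5.34917090e-05 -9.99999914e-01]
pal in stand [-16.64881328   0.44201812]
```

View pics/w12.png

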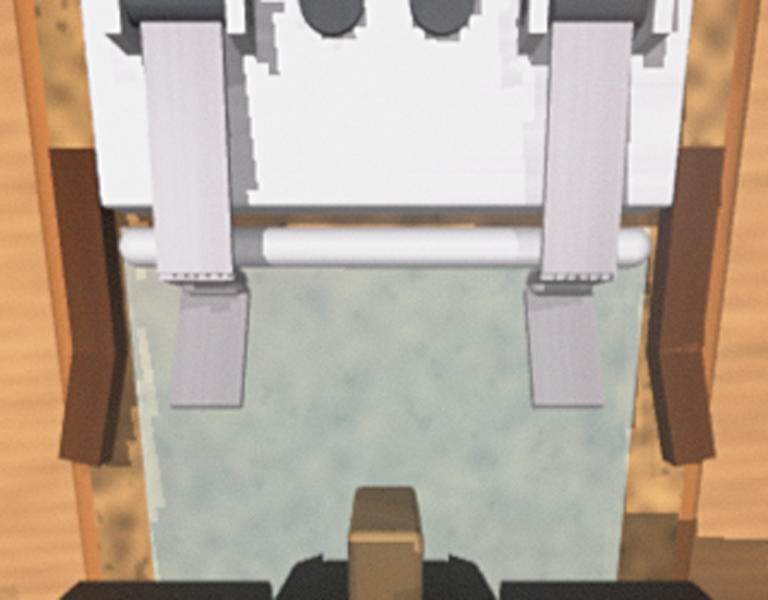

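Seated flat on the bed. Releasing.

```bash
python3 -m inch '[[0.8,[0,0,0],0],[0.7,[0,0,0],0],[0.6,[0,0,0],0],[0.5,[0,0,0],0],[0.5,[0,0,0],0],[0.5,[0,0,0],0],[0.5,[0,0,0],0],[0.5,[0,0,0],0]]' 10
python3 -c "
from h import *
s=r.get_state();print(s['contact_force'],s['tool_pos'])"
```

```text
clock: 17.9
tool_pos: [0.4927, -0.1862, 0.0469]
eef_rot: [0.999, -0.036, 0.0, 0.0]
contact_force: [-0.2, 0.4, 0.9]
opening: 0.499
[-0.21805387  0.40683137  0.86826451] [ 0.49273245 -0.18624548  0.04690937]
```

```bash
python3 -m inch '[[0.5,[0,0,-0.5],0],[0.5,[0,0,-1.5],0],[0.5,[0,0,-3],0],[0.5,[0,0,-5],0],[0.5,[0,0,-8],0],[0.5,[0,0,-11],0],[0.5,[-2,0,-13],0],[0.5,[-4,0,-14],0],[0.5,[-5,0,-14],0],[0.5,[-5,0,-14],0],[0.5,[-5,0,-14],0]]' 10
python3 - <<'E'
from h import *
im=viewer.snapshot("wrist");save(im,"w13.png")
pal=rect("wrist","palette",.030)
for t in pal: print(t, tostand(np.array(t[2])/1000))
im=viewer.snapshot("scene"); save(cv2.resize(im[140:290,180:400],None,fx=3.6,fy=3.6,interpolation=cv2.INTER_CUBIC),"s13.png")
E
```

```text
clock: 19.0
tool_pos: [0.4435, -0.1826, 0.1867]
eef_rot: [0.999, -0.036, 0.0, -0.0]
contact_force: [0.3, 0.1, 0.3]
opening: 0.5
([261.0, 53.8, 120.1, 141.1], 0.93, (509.5, -187.1), array([111.9, 132. ]), 85.95) [-16.99211074   0.69869358]
([0.2, 0.0, 138.6, 118.4], 0.81, (601.4, 47.2), array([102.5, 104.8]), 24.46) [ 58.08856853 240.9173265 ]
([23.7, 167.9, 171.6, 109.1], 0.63, (408.1, 56.8), array([177.6, 114.2]), 70.63) [-135.40602671  236.80738572]
```

View pics/w13.png

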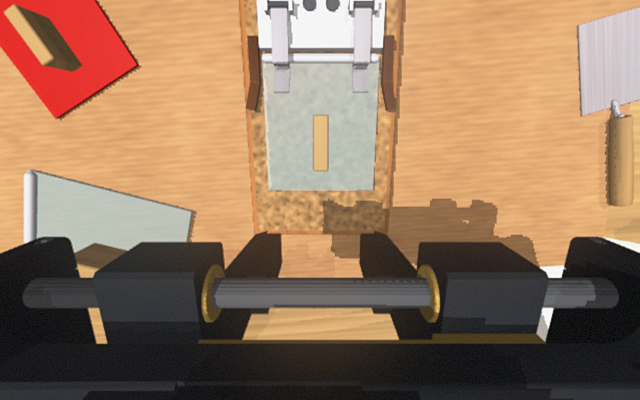

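View pics/s13.png

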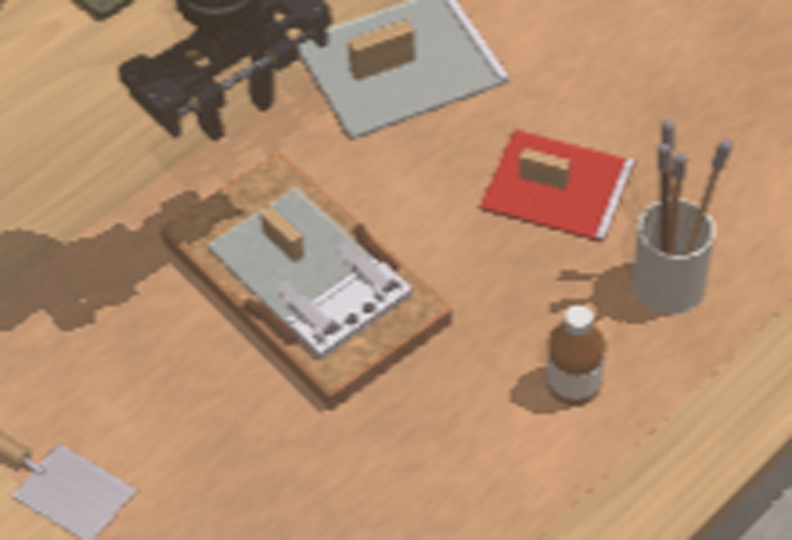

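```bash
python3 - <<'E'
import cv2
im=cv2.imread("pics/w13.png"); cv2.imwrite("pics/w13c.png",cv2.resize(im[0:110,240:400],None,fx=5,fy=5,interpolation=cv2.INTER_CUBIC))
E
```

```text
(no output)
```

View pics/w13c.png

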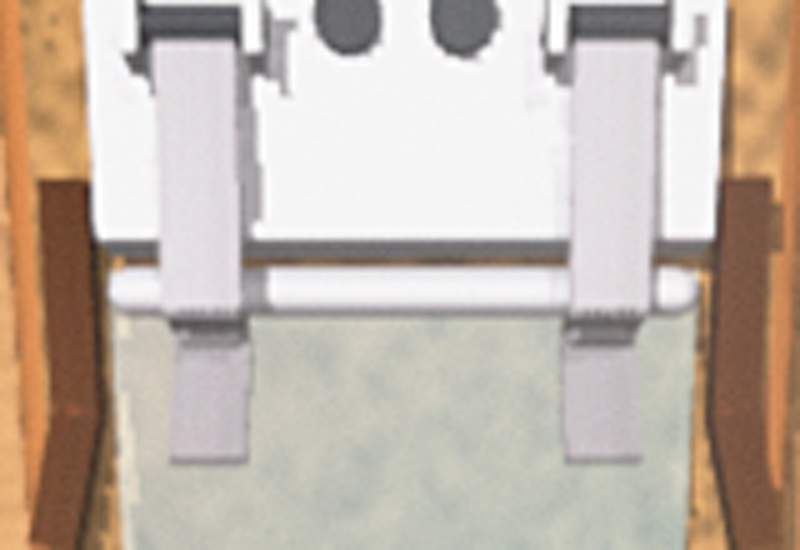

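Both noses (crop rows about 320–345) sit on the glass just behind the bar (rows 265–312), evenly left and right. The gripper is clear and nothing else has moved. Handing in.

```bash
python3 -c "
from h import *
print(r.finish_job())"
```

```text
the job is handed in; nothing more can be done
None
```

I picked up the small grey glass palette by its grip, laid it flat on the stand's bed short of the clips, and slid it under until both clips snapped down behind the bar. I then released it, backed the arm off and handed the job in at about 19 s. No verdict was reported.

**Final position:** the last wrist view puts the palette at about x = −17 mm and y = +0.7 mm in the stand's frame, aligned within about 0.1°. Its edge is roughly 2–3 mm from the end stop. In the last pictures both clip noses sit evenly on the glass behind the bar, and the gripper is clear. The jar, bottle and knife look undisturbed in the last pictures. I did not re-measure them, and the sanding block is outside those views.

**Forces:** the highest readings between moves were about 10 N along the slide and 11 N downward, dropping at the snap. Forces were only read between moves, so brief peaks were not seen.

**What was not confirmed:**
- **Clip angles:** these cannot be read directly; I judged them from the pictures and the force drop at the snap.
- **Slight lift at the snap:** I was briefly lifting the palette with about 6 N there, so I lowered it onto the bed before letting go.
- **Last nudge:** a final 1 mm push towards the stop did not show in the measured position.

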